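# Set the repeat-count thumbwheel to 3 and guard it again

### The arm

A 7-joint arm with a two-finger parallel gripper is mounted at the origin on a cart in front of the work surface, level with it; the furniture and walls round the work are solid. World frame = base frame: x ahead of the robot, y to its left, z up, the work surface at z = 0. Lengths are in mm, angles in rad, forces in N, time in s.
With the tool pointing down it reaches from about 400 to 875 mm from the base axis. Payload 4.4 kg.
Tool frame: the origin (TCP) lies midway between the tips of the shut fingers; the grasp point (between the pads) lies 19 mm behind it (ctrl.grip_point_offset is the distance from the TCP to the grasp point, in mm); z points along the fingers, y is the line along which they close (so a half turn about z gives the same grasp; the last joint's range is limited). The gripper opens to 85 mm and grips with 20 to 120 N. Pads are 22 mm wide; open, the fingers measure 114 mm over their backs; the gripper's body (76 mm by 85 mm) begins 54 mm behind the grasp point. The pads swing forward as they close: fully open they stand 13 mm farther back than shut.
Start: joints at [1.067, 0.628, 0.038, 1.517, -0.027, 0.996, -0.02], TCP at [275.594, -588.698, 231.313] pointing down, gripper open.
Joint ranges: [-3.06, 3.06], [-0.37, 2.12], [-1.25, 1.32], [0.18, 2.47], [-1.1, 4.24], [0.23, 1.98], [-2.94, 2.94]. Speed limits (rad/s): [2.57, 2.57, 3.14, 3.14, 3.14, 3.14, 3.14].

### API

Orientations are given as [roll, pitch, yaw] about the fixed x, y, z axes, in that order (R = Rz(yaw) Ry(pitch) Rx(roll)).
In Python, from cell import ctrl, imaging, status gives the robot as it stands (ctrl), with the cameras (imaging) and the readings (status).
- The arm moves only by the shell command python3 nudge.py, which reads ROWS from standard input. ROWS is a JSON object with one list for each field, all of the same length, 1 to 12, a row being the entries at one place: dx, dy, dz (the shift in mm), drx, dry, drz (a rotation vector in rad), jaw (the finger opening in mm); each row shifts and turns the commanded pose from where the row before left it, along the tool's axes as they then stand; what a row does not reach is not made up. A row lasts 1/10 s, in which the tool goes at most 50 mm and 0.15 rad, less where a joint would pass 70% of its speed; a pose out of reach is approached as far as the arm can. The fingers move at their own pace and stop on an object; the grip force is fixed at half the most. Time passes only in rows, so rows that do not move let the fingers close. It prints the time, the measured TCP pose, the force, the opening and the grip force at its end. Input that does not fit is refused with a message, and nothing moves.
- status.read_state(): the state, without advancing time (a new reading comes with each control period).
- imaging.get_image(name): name is "scene" or "side" or "wrist"; returns the picture (480x640x3 uint8, blue, green, red); there is no depth.
- imaging.calibration(name): a dict with "fx", "fy", "cx", "cy" (pixels), "rvec" (rotation vector, rad) and "tvec" (3), from world to camera coordinates, as OpenCV has them; the wrist camera has in their place "hand_eye" (4x4, takes a point from camera to tool coordinates, whose origin is the TCP and whose axes are the flange's). Camera axes: x right, y down, z forward; pixel columns grow to the right and rows downward; lengths in mm; the calibration is good to about 2 mm. A picture is of the moment at which its call begins: read the wrist's pose just before it. calibration takes no time and is no camera call.
- ctrl.finish_job(): hands the job in; it is judged then, once.
The state is a dict: "clock": time; "qpos": joint angles; "qd": joint speeds; "tau": joint torques, N m; "eef_pos": TCP position; "tool_rot": TCP orientation; "force": force on the tool from outside, world axes, zero at the start; "torque": the same for the moment, N m; "width": finger opening in mm; "gripper_force": force on a finger pad.
Only numpy, scipy, OpenCV 4.12 (cv2) and the standard library are available. Lean on these libraries where they do the work, as an engineer would, in place of code of your own. Each camera call takes 0.05 s, during which the arm holds its last target. There are 200 camera calls.

### The job

The strip reader is to take three repeat readings. On its preset box, slide the metal guard fully aside off the black knurled thumbwheel, roll the wheel by its edge until the digit 3 stands centred in the window beside it, then slide the guard fully back over the wheel. Leave the specimen cup and the pipette-tip box beside it where they are.

Things in the scene. Friction and masses are not known exactly. Their poses are not given: they have to be found in the camera images.
- preset_box: Grey fixed instrument box, 160 (x) x 145 (y) x 95 mm high with a flat top; origin at the centre of its underside, z up, -x side = front, toward the robot. The wheel stands out of a slot in the top, the number window lies beside it on the -y side (right, seen from the front); the guard, over the wheel at the start, slides along y and parks over the bare panel on the +y (left) side.
- wheel_axis (a point): Centre of the thumbwheel, inside the box: box frame (0, -8, 60) mm, axes as the box. The wheel is a black upright disc 24 mm wide, axle along box y, with 30 rounded ribs on its rim, crests 60.5 mm from the axle, 2.5 mm high.
- wheel_top (a point): Top of the wheel's rim, box frame (0, -8, 120.5) mm, 25.5 mm above the panel; the slot runs x = -54 to +54 mm. With the guard aside, a shut fingertip pressed lightly (3 to 10 N) on it and drawn along box x turns the wheel by friction, about 1 rad per 60 mm of stroke. No detents, no end stop; it stays where it is left and needs about 1 N at the rim.
- thumbwheel (a joint): Wheel angle in rad, any number of turns either way. The digit in the window is angle / 0.6283 (36 degrees a digit, modulo ten): 0 shows 0, 0.628 shows 1, 1.885 shows 3, and so again 6.283 higher or lower. It grows when the top of the wheel moves to box +x (away from the front).
- window (a point): Centre of the number window, level with the top panel: box frame (0, -45, 95) mm. Opening 21 (x) x 30 (y) mm with a black frame 3 mm high and a clear pane, over a white drum that turns with the wheel and carries black seven-segment digits 0 to 9, 16 mm tall, upright as read from the front, 21 mm apart.
- guard_fin (a point): Middle of the top edge of the guard's fin, 150.5 mm above the box's underside, moves with the guard. Guard: aluminium hood, open at both y ends, 132 (x) x 38 (y) mm, flat roof 131.5 mm above the underside. Fin: upright plate 70 mm long (x), 8 mm thick (y), mid-roof, 19 mm high, on a foot 14 mm wide and 3 mm high. Push the fin's side with a fingertip to slide the guard (about 1.5 N).
- guard (a joint): Guard slide in m: 0 = home, fully over the wheel (as at the start); grows toward box +y to 0.050 = fully aside, hard stops at both ends; it stays where it is left.
- specimen_cup: White specimen cup with white screw lid, 62 mm across, 73 mm high, loose, standing to the left of the box; origin at the centre of its underside. Not to be disturbed.
- tip_box: Blue pipette-tip box with clear lid, 92 x 124 x 69 mm, loose, standing to the right of the box; origin at the centre of its underside. Not to be disturbed.

How it is judged (in metres and radians):
On the way, in this order (a step that is already met when the one before it is completed fails the run):
1. the guard is slid fully aside (within 6 mm of its far stop) (value of joint guard above 0.044 m), for 0.1 s.
2. with the guard aside, the wheel rests with the digit 3 centred in the window (within 0.14 rad, 8 degrees) ((value of joint thumbwheel between -4.538 and -4.258 rad or value of joint thumbwheel between 1.745 and 2.025 rad or value of joint thumbwheel between 8.028 and 8.308 rad) and velocity of joint thumbwheel between -0.1 and 0.1 rad/s and value of joint guard above 0.035 m), for 0.3 s.
At the end, for the whole second after the job is handed in: The digit 3 stands in the window, centred within 0.14 rad (8 degrees of wheel, 5 mm on the drum), and is at rest; the guard is fully back over the wheel, within 6 mm of its home stop; the cup and tip box stand within 20 mm of where they were, the cup upright ((value of joint thumbwheel between -4.538 and -4.258 rad or value of joint thumbwheel between 1.745 and 2.025 rad or value of joint thumbwheel between 8.028 and 8.308 rad) and velocity of joint thumbwheel between -0.1 and 0.1 rad/s and value of joint guard below 0.006 m and distance of each of specimen_cup, tip_box from where it was at the start of the episode below 0.02 m and angle between specimen_cup's own z axis and vertical below 0.2 rad); the robot touches nothing.
It fails at once if the specimen cup is displaced by more than 30 mm or tipped over (distance of specimen_cup from where it was at the start of the episode above 0.03 m or angle between specimen_cup's own z axis and vertical above 0.5 rad).
It fails at once if the tip box is displaced by more than 30 mm (distance of tip_box from where it was at the start of the episode above 0.03 m).
It also fails if it takes over 64 s, if anything falls off the work surface, if the arm or the gripper's body presses on something with over 40 N, if the wrist force passes 120 N, or if a joint passes its speed limit or range.

## Working session

There is one attempt and no reset: what is moved stays moved. The work goes in short steps, Python scripts to look and compute and a shell command to move; the robot and the scene stay as the last step left them, time stands still between calls to the robot, and variables do not carry over. Pictures are saved under pics/ and viewed, at most 10 in all, crops included, and the job is handed in when it is done.

```bash
ls; mkdir -p pics; python3 - <<'E'
from cell import ctrl, imaging, status
import cv2
for n in("scene","side"):
    cv2.imwrite(f"pics/{n}0.png",imaging.get_image(n)); print(n,imaging.calibration(n))
print(imaging.calibration("wrist"))
s=status.read_state(); print(s["clock"],s["eef_pos"],s["tool_rot"],s["width"])
E
```

```text
cell.py
nudge.py
pics
scene {'fx': 462.80965463019, 'fy': 462.80965463019, 'cx': 317.9171300678807, 'cy': 243.3263539378686, 'rvec': array([ 0.58916649, -2.68106068,  1.10799242]), 'tvec': array([279.842582  , 435.43629679, 561.60069888])}
side {'fx': 569.1926624885442, 'fy': 569.1926624885442, 'cx': 311.7562802608783, 'cy': 227.26567029330687, 'rvec': array([ 0.09551845,  2.75428654, -1.48925236]), 'tvec': array([496.45836559, 262.50307048, 641.73122834])}
{'fx': 415.87536194226277, 'fy': 415.87536194226277, 'cx': 319.8478750483503, 'cy': 229.63146986960808, 'hand_eye': array([[ 9.57224488e-04, -9.53991871e-01, -2.99830940e-01,
         7.75764771e+01],
       [ 9.99999496e-01,  1.00406964e-03, -2.16879533e-06,
         3.30832247e-01],
       [ 3.03120158e-04, -2.99830787e-01,  9.53992352e-01,
        -1.42716407e+02],
       [ 0.00000000e+00,  0.00000000e+00,  0.00000000e+00,
         1.00000000e+00]])}
0.1 [ 275.37969947 -588.14521714  230.47276006] [-3.13983838e+00 -7.80382468e-06  4.37806928e-01] 85.26498367716492
```

View pics/scene0.png

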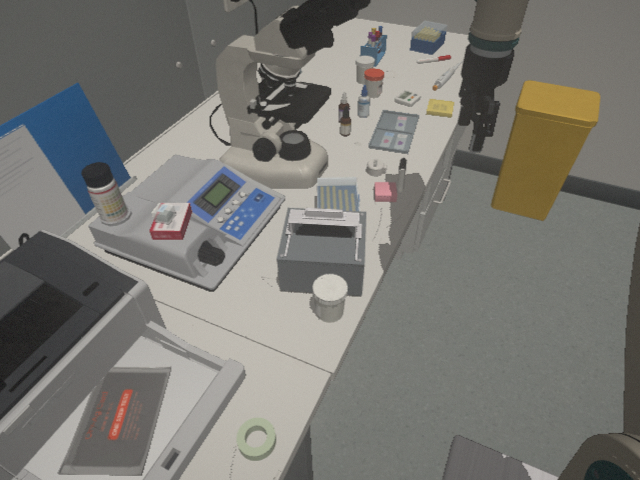

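View pics/side0.png

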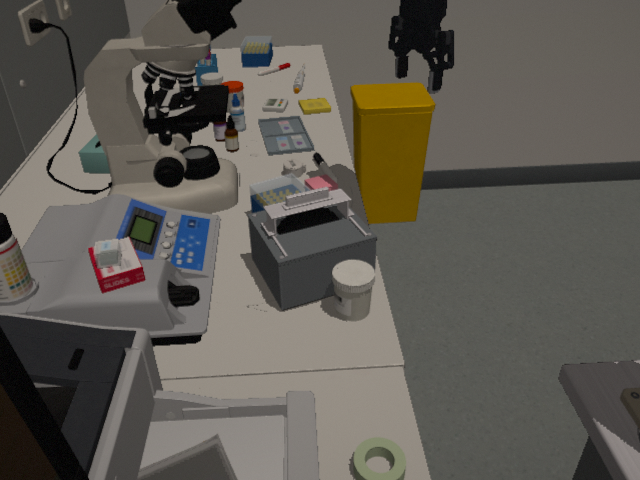

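The scene view shows the grey box around (322,250), with the guard fin at (325,213) and the cup at (329,298). In the side view the box is near (312,250), the fin at (307,198) and the cup at (353,290). I'll enlarge both.

```bash
python3 - <<'E'
import cv2,numpy as np
a=cv2.imread("pics/scene0.png")[180:330,265:385];b=cv2.imread("pics/side0.png")[170:320,240:390]
f=lambda i:cv2.resize(i,(400*i.shape[1]//120 if 0 else 385,0) if 0 else None,fx=2.9,fy=2.9,interpolation=cv2.INTER_CUBIC)
o=np.hstack([f(a),f(b)]);o=np.clip(o.astype(float)*1.4,0,255).astype('uint8');print(o.shape)
cv2.imwrite("pics/crop.png",o)
E
```

```text
(435, 783, 3)
```

View pics/crop.png

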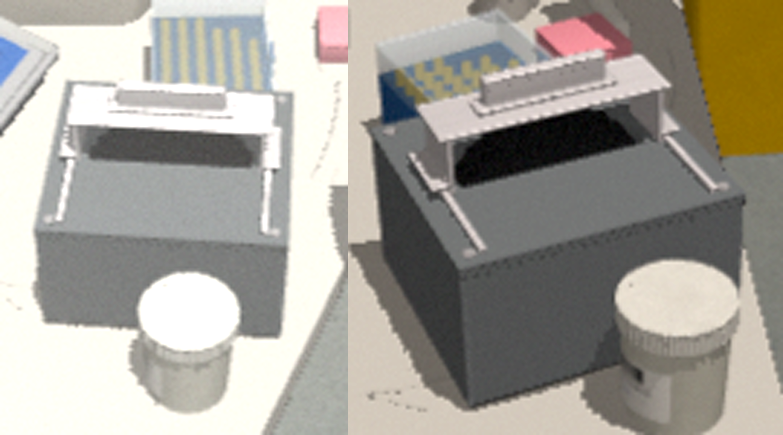

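The crops show the box's +y top corners and the fin ends in both views. Triangulating them now.

```bash
cat > h.py <<'E'
from cell import ctrl, imaging, status
import cv2,numpy as np
from scipy.spatial.transform import Rotation as R
def ray(name,uv,st=None):
    c=imaging.calibration(name)
    K=np.array([[c["fx"],0,c["cx"]],[0,c["fy"],c["cy"]],[0,0,1]])
    d=np.linalg.inv(K)@[uv[0],uv[1],1]
    if name=="wrist":
        T=np.eye(4);T[:3,:3]=R.from_euler("xyz",st["tool_rot"]).as_matrix();T[:3,3]=st["eef_pos"]
        T=T@c["hand_eye"];o=T[:3,3];d=T[:3,:3]@d
    else:
        r=cv2.Rodrigues(np.array(c["rvec"]))[0];o=-r.T@c["tvec"];d=r.T@d
    return o,d/np.linalg.norm(d)
def plane(r,z): return r[0]+r[1]*(z-r[0][2])/r[1][2]
def tri(a,b):
    A=np.array([a[1],-b[1]]).T;t=np.linalg.lstsq(A,b[0]-a[0],rcond=None)[0]
    p,q=a[0]+t[0]*a[1],b[0]+t[1]*b[1];return (p+q)/2,np.linalg.norm(p-q)
E
python3 - <<'E'
from h import *
np.set_printoptions(precision=1,suppress=True)
S=lambda x,y:ray("scene",(265+x/2.9-.3,180+y/2.9-.3)); D=lambda x,y:ray("side",(240+(x-348)/2.9-.3,170+y/2.9-.3))
for n,a,b in [("+y back",(40,232),(462,268)),("+y front",(289,243),(743,197)),("-y back",(67,82),(362,122)),("finL top",(117,81),(483,80)),("fin R top",(225,88),(604,52)),("cup lid",(188,309),(676,296))]:
    print(n,*tri(S(*a),D(*b)),plane(S(*a),95),plane(D(*b),95))
print("-y front",plane(S(293,93),95))
E
```

```text
+y back [ 524.9 -292.5   93.2] 1.9865177942895214 [ 523. -290.   95.] [ 525.4 -291.4   95. ]
+y front [ 377.9 -347.7   91.2] 2.1237560810031626 [ 377.6 -345.5   95. ] [ 378.5 -340.7   95. ]
-y back [ 578.2 -428.5   95.2] 6.5615289361129125 [ 575.  -424.9   95. ] [ 580.4 -434.    95. ]
finL top [ 511.4 -381.   150.6] 2.685457202073404 [ 543.4 -440.3   95. ] [ 511.3 -474.7   95. ]
fin R top [ 446.2 -403.2  151. ] 1.658962473334519 [ 471.2 -464.4   95. ] [ 438.  -501.3   95. ]
cup lid [ 419.7 -286.7   74.5] 0.40118811197189386 [ 412.9 -271.3   95. ] [ 423.1 -260.1   95. ]
-y front [ 426.1 -478.8   95. ]
```

```bash
echo '{"dx": [33, 33, 33, 33, 33, 33, 33, 33, 0, 0], "dy": [-7.4, -7.4, -7.4, -7.4, -7.4, -7.4, -7.4, -7.4, 0, 0], "dz": [0, 0, 0, 0, 0, 0, 0, 0, 0, 0], "drx": [0, 0, 0, 0, 0, 0, 0, 0, 0, 0], "dry": [0, 0, 0, 0, 0, 0, 0, 0, 0, 0], "drz": [0, 0, 0, 0, 0, 0, 0.05, 0.048, 0, 0], "jaw": [0, 0, 0, 0, 0, 0, 0, 0, 0, 0]}' | python3 nudge.py
cat >> h.py <<'E'
BOX=np.array([476,-385,0.]);YAW=0.34
def tobox(p):
    c,s=np.cos(YAW),np.sin(YAW);d=np.array(p)-BOX
    return np.array([c*d[0]+s*d[1],-s*d[0]+c*d[1],d[2]])
def frombox(b):
    c,s=np.cos(YAW),np.sin(YAW);return BOX+[c*b[0]-s*b[1],s*b[0]+c*b[1],b[2]]
def proj(w,st):
    c=imaging.calibration("wrist");T=np.eye(4);T[:3,:3]=R.from_euler("xyz",st["tool_rot"]).as_matrix();T[:3,3]=st["eef_pos"]
    p=np.linalg.inv(T@c["hand_eye"])@[*w,1];return np.array([c["fx"]*p[0]/p[2]+c["cx"],c["fy"]*p[1]/p[2]+c["cy"]])
def rep(img=None):
    s=status.read_state();np.set_printoptions(precision=2,suppress=True)
    print("t",s["clock"],"box",tobox(s["eef_pos"]),"rot",np.array(s["tool_rot"]),"F",np.array(s["force"]),"w",s["width"])
    if img: cv2.imwrite(f"pics/{img}.png",imaging.get_image("wrist"))
    return s
E
python3 -c "
from h import *
s=rep('w1')
for b in [(0,-45,95),(0,-8,150.5),(35,-8,150.5),(-35,-8,150.5)]: print(b,proj(frombox(b),s))"
```

```text
clock: 1.1
eef_pos: [491.0, -423.5, 230.7]
tool_rot: [-3.141, 0.001, 0.342]
force: [0.0, -1.2, -0.7]
width: 0.1
gripper_force: 0.0
t 1.1 box [  1.34 -41.34 230.72] rot [-3.14  0.    0.34] F [ 0.02 -1.24 -0.66] w 0.053481843845432
(0, -45, 95) [324.95 217.74]
(0, -8, 150.5) [260.85 244.21]
(35, -8, 150.5) [258.32 183.41]
(-35, -8, 150.5) [263.17 299.82]
```

View pics/w1.png

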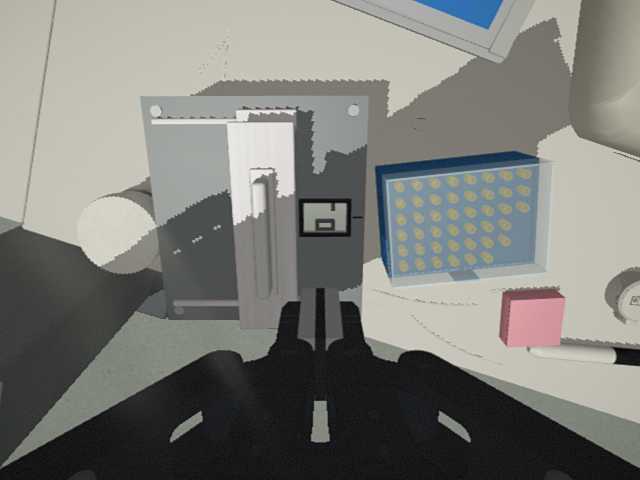

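The wrist view shows the window at (325,217) and the fin at (262,238), both where predicted. I'll zoom in on the digit.

```bash
python3 -c "
import cv2;a=cv2.imread('pics/w1.png')[190:245,290:360];cv2.imwrite('pics/w1c.png',cv2.resize(a,None,fx=7,fy=7,interpolation=cv2.INTER_CUBIC))"
```

```text
(no output)
```

View pics/w1c.png

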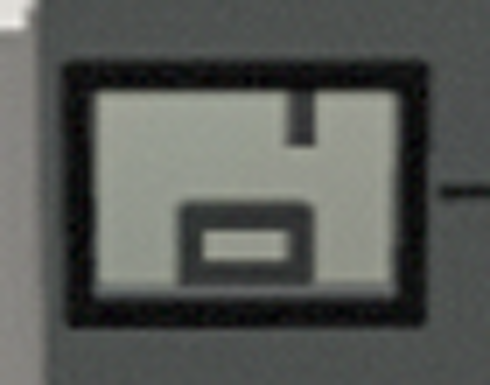

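The window shows the foot of a 7 leaving at the back and the top half of an 8 at the front. The value is about 7.58, so the wheel must turn about -2.88 rad, with its top moving toward -x. Guard first.

```bash
echo '{"dx": [0, 0, 0, 0, 0, 0, 0, 0, 0, 0, 0], "dy": [0, 0, 0, -6, -6, -6, -6, -6, -6, -6, 0], "dz": [30, 30, 30, 0, 0, 0, 0, 0, 0, 0, 0], "drx": [0, 0, 0, 0, 0, 0, 0, 0, 0, 0, 0], "dry": [0, 0, 0, 0, 0, 0, 0, 0, 0, 0, 0], "drz": [0, 0, 0, 0, 0, 0, 0, 0, 0, 0, 0], "jaw": [0, 0, 0, 0, 0, 0, 0, 0, 0, 0, 0]}' | python3 nudge.py; python3 -c "
from h import *;rep()"
```

```text
clock: 2.25
eef_pos: [476.8, -383.8, 141.7]
tool_rot: [-3.141, -0.001, 0.341]
force: [0.2, -0.5, 0.6]
width: -0.1
gripper_force: 0.3
t 2.25 box [  1.12   0.92 141.72] rot [-3.14 -0.    0.34] F [ 0.17 -0.47  0.62] w -0.13856812072316707
```

```bash
echo '{"dx": [0, 0, 0, 0, 0], "dy": [-6, -6, -6, -3, 0], "dz": [0, 0, 0, 0, 0], "drx": [0, 0, 0, 0, 0], "dry": [0, 0, 0, 0, 0], "drz": [0, 0, 0, 0, 0], "jaw": [0, 0, 0, 0, 0]}' | python3 nudge.py; echo '{"dx": [0, 0], "dy": [-2, 0], "dz": [0, 0], "drx": [0, 0], "dry": [0, 0], "drz": [0, 0], "jaw": [0, 0]}' | python3 nudge.py; python3 -c "
from h import *;s=rep('w2');
for b in [(0,42,150.5),(0,-45,95)]: print(proj(frombox(b),s))"
```

```text
clock: 2.75
eef_pos: [469.3, -364.1, 141.2]
tool_rot: [-3.14, 0.0, 0.34]
force: [-0.2, -0.0, 0.0]
width: -0.1
gripper_force: 0.2
clock: 2.95
eef_pos: [468.7, -362.9, 141.0]
tool_rot: [-3.141, 0.0, 0.34]
force: [0.3, -0.5, 0.4]
width: -0.1
gripper_force: 0.4
t 2.95 box [  0.51  23.21 141.03] rot [-3.14  0.    0.34] F [ 0.3  -0.52  0.36] w -0.05020572386732466
[267.15 325.06]
[458.82 266.39]
```

View pics/w2.png

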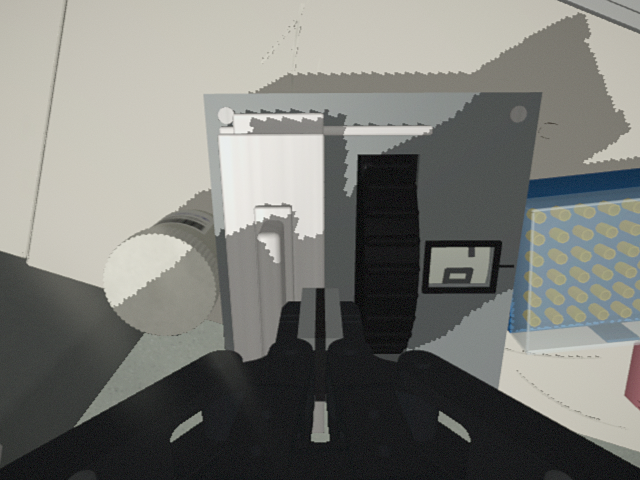

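The guard is mostly aside: fin at about (270,250), wheel bared at (390,250). I'll push on to the stop.

```bash
echo '{"dx": [0, 0], "dy": [-3, 0], "dz": [0, 0], "drx": [0, 0], "dry": [0, 0], "drz": [0, 0], "jaw": [0, 0]}' | python3 nudge.py | sed -n 2,4p; echo '{"dx": [0, 0], "dy": [-3, 0], "dz": [0, 0], "drx": [0, 0], "dry": [0, 0], "drz": [0, 0], "jaw": [0, 0]}' | python3 nudge.py| sed -n 2,4p; echo '{"dx": [0, 0], "dy": [-2, 0], "dz": [0, 0], "drx": [0, 0], "dry": [0, 0], "drz": [0, 0], "jaw": [0, 0]}' | python3 nudge.py| sed -n 2,4p;  echo '{"dx": [0, 0], "dy": [-2, 0], "dz": [0, 0], "drx": [0, 0], "dry": [0, 0], "drz": [0, 0], "jaw": [0, 0]}' | python3 nudge.py| sed -n 2,4p; python3 -c "
from h import *;s=rep()"
```

```text
eef_pos: [467.9, -360.9, 141.2]
tool_rot: [3.141, 0.0, 0.34]
force: [1.4, -1.5, -0.0]
eef_pos: [467.8, -360.5, 141.8]
tool_rot: [3.136, -0.001, 0.339]
force: [3.0, -6.9, -2.5]
eef_pos: [467.7, -360.2, 142.2]
tool_rot: [3.133, -0.002, 0.338]
force: [4.5, -9.6, -3.0]
eef_pos: [467.6, -359.9, 142.6]
tool_rot: [3.13, -0.003, 0.338]
force: [4.9, -11.9, -3.0]
t 3.8 box [  0.48  26.42 142.56] rot [ 3.13 -0.    0.34] F [  4.94 -11.9   -3.04] w -0.07220792321174789
```

```bash
echo '{"dx": [0, 10, 10, 10, 0, 0, 0], "dy": [11.7, 10, 10, 10, 0, 0, 0], "dz": [0, 0, 0, 0, 10, 8, 0], "drx": [0, 0, 0, 0, 0, 0, 0], "dry": [0, 0, 0, 0, 0, 0, 0], "drz": [0, 0, 0, 0, 0, 0, 0], "jaw": [0, 0, 0, 0, 0, 0, 0]}' | python3 nudge.py >/dev/null; python3 -c "
from h import *;s=rep()"; for i in 1 2; do :; done; echo '{"dx": [0, 0], "dy": [0, 0], "dz": [3, 0], "drx": [0, 0], "dry": [0, 0], "drz": [0, 0], "jaw": [0, 0]}' | python3 nudge.py | sed -n 2,4p;echo '{"dx": [0, 0], "dy": [0, 0], "dz": [2, 0], "drx": [0, 0], "dry": [0, 0], "drz": [0, 0], "jaw": [0, 0]}' | python3 nudge.py | sed -n 2,4p;echo '{"dx": [0, 0], "dy": [0, 0], "dz": [2, 0], "drx": [0, 0], "dry": [0, 0], "drz": [0, 0], "jaw": [0, 0]}' | python3 nudge.py | sed -n 2,4p; python3 -c "
from h import *;s=rep()"
```

```text
t 4.5 box [ 28.91  -6.58 121.1 ] rot [-3.14  0.    0.34] F [-0.26 -0.05  0.41] w -0.057166549873142056
eef_pos: [507.1, -382.8, 120.0]
tool_rot: [-3.141, 0.001, 0.34]
force: [-0.3, 0.4, -0.5]
eef_pos: [507.7, -383.1, 118.4]
tool_rot: [-3.142, -0.0, 0.34]
force: [-0.4, 0.0, 0.8]
eef_pos: [508.3, -383.2, 116.6]
tool_rot: [3.141, -0.001, 0.34]
force: [1.6, 0.2, -0.4]
t 5.1 box [ 31.01  -9.06 116.58] rot [ 3.14 -0.    0.34] F [ 1.56  0.25 -0.42] w 0.18243334020351967
```

```bash
echo '{"dx": [0, 0, -7, -6, -7, -7, 0], "dy": [0, 0, 0, 0, 0, 0, 0], "dz": [3, 0, -2, -1, -0.4, 0, 0], "drx": [0, 0, 0, 0, 0, 0, 0], "dry": [0, 0, 0, 0, 0, 0, 0], "drz": [0, 0, 0, 0, 0, 0, 0], "jaw": [0, 0, 0, 0, 0, 0, 0]}' | python3 nudge.py >/dev/null; python3 -c "
from h import *
s=rep('w3');a=cv2.imread('pics/w3.png');p=proj(frombox((0,-45,95)),s).astype(int);print(p)
cv2.imwrite('pics/w3c.png',cv2.resize(a[p[1]-50:p[1]+50,p[0]-100:p[0]+60],None,fx=4,fy=4,interpolation=cv2.INTER_CUBIC))"
```

```text
t 5.8 box [  6.77  -9.6  120.81] rot [ 3.14 -0.01  0.34] F [-0.24  5.24 21.6 ] w -0.2870103354184416
[398 296]
```

View pics/w3c.png

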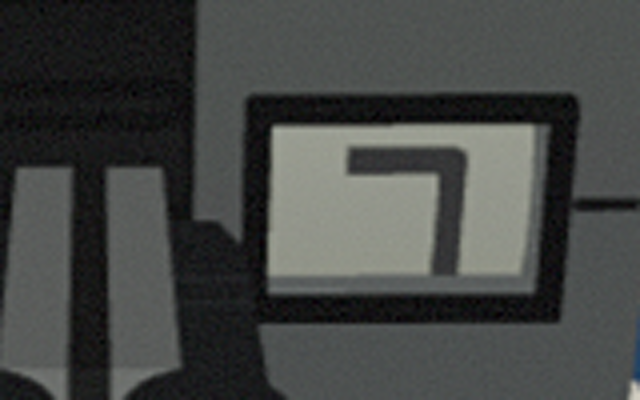

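The 7 is now centred at about (410,212) in the crop, so the wheel rolls by friction. Four digits remain, roughly 150 mm of rim. The press is too hard at 21 N, so I'll ease it.

```bash
echo '{"dx": [0, -7, -7], "dy": [0, 0, 0], "dz": [-2.2, 0, 0], "drx": [0, 0, 0], "dry": [0, 0, 0], "drz": [0, 0, 0], "jaw": [0, 0, 0]}' | python3 nudge.py >/dev/null; python3 -c "
from h import *;s=rep()";echo '{"dx": [-7, -7, -7], "dy": [0, 0, 0], "dz": [0.6, 1.2, 2], "drx": [0, 0, 0], "dry": [0, 0, 0], "drz": [0, 0, 0], "jaw": [0, 0, 0]}' | python3 nudge.py >/dev/null; python3 -c "
from h import *;s=rep()"
```

```text
t 6.15 box [ -8.11  -9.51 121.43] rot [ 3.14 -0.    0.34] F [-1.44  2.07 10.7 ] w 0.197554525166322
t 6.45 box [-31.35  -9.18 115.41] rot [ 3.14 -0.    0.34] F [ 0.78 -0.03  1.31] w 0.04044655316129115
```

```bash
echo '{"dx": [0, 20, 20, 16, 0], "dy": [0, 0, 0, 0, 0], "dz": [-14, 0, 0, 0, 0], "drx": [0, 0, 0, 0, 0], "dry": [0, 0, 0, 0, 0], "drz": [0, 0, 0, 0, 0], "jaw": [0, 0, 0, 0, 0]}' | python3 nudge.py >/dev/null; python3 -c "
from h import *
s=rep('w4');a=cv2.imread('pics/w4.png');p=proj(frombox((0,-45,95)),s).astype(int);print(p)
cv2.imwrite('pics/w4c.png',cv2.resize(a[p[1]-50:p[1]+50,p[0]-60:p[0]+60],None,fx=4,fy=4,interpolation=cv2.INTER_CUBIC))"
```

```text
t 6.95 box [ 29.29  -7.66 129.09] rot [-3.14 -0.    0.34] F [ 0.53  0.21 -0.16] w 0.0978197555280233
[396 331]
```

View pics/w4c.png

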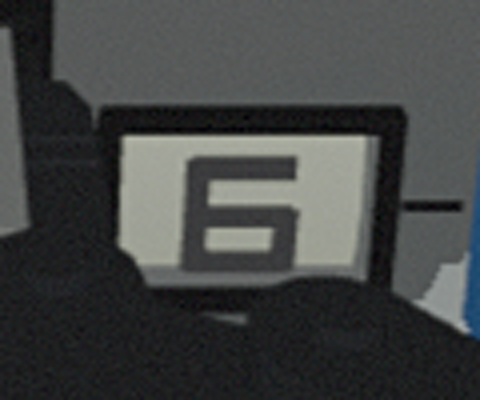

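The window shows a 6 close to centred, about 5.9, so about 2.9 digits remain. Next stroke.

```bash
echo '{"dx": [-4, 0, 0, -6, -7, -6], "dy": [0, 0, 0, 0, 0, 0], "dz": [9, 3.3, 0, -1.4, -0.7, 0], "drx": [0, 0, 0, 0, 0, 0], "dry": [0, 0, 0, 0, 0, 0], "drz": [0, 0, 0, 0, 0, 0], "jaw": [0, 0, 0, 0, 0, 0]}' | python3 nudge.py >/dev/null; python3 -c "
from h import *;s=rep()";echo '{"dx": [-6, -6, -6, -6, -6], "dy": [0, 0, 0, 0, 0], "dz": [0, 0, 0.3, 1.0, 1.4], "drx": [0, 0, 0, 0, 0], "dry": [0, 0, 0, 0, 0], "drz": [0, 0, 0, 0, 0], "jaw": [0, 0, 0, 0, 0]}' | python3 nudge.py >/dev/null; python3 -c "
from h import *;s=rep()"
```

```text
t 7.6 box [  2.97  -9.62 121.4 ] rot [ 3.14 -0.    0.34] F [ 0.24  4.38 18.5 ] w -0.07692527599579123
t 8.1 box [-29.81  -8.96 115.83] rot [-3.14  0.    0.34] F [ 0.28 -0.21  1.36] w 0.18047252598208932
```

```bash
echo '{"dx": [0, 18, 18, 13, 0], "dy": [0, 0, 0, 0, 0], "dz": [-12, 0, 0, 0, 0], "drx": [0, 0, 0, 0, 0], "dry": [0, 0, 0, 0, 0], "drz": [0, 0, 0, 0, 0], "jaw": [0, 0, 0, 0, 0]}' | python3 nudge.py >/dev/null; python3 -c "
from h import *
s=rep('w5');a=cv2.imread('pics/w5.png');p=proj(frombox((0,-45,95)),s).astype(int);print(p)
cv2.imwrite('pics/w5c.png',cv2.resize(a[p[1]-50:p[1]+50,p[0]-60:p[0]+60],None,fx=4,fy=4,interpolation=cv2.INTER_CUBIC))"
```

```text
t 8.6 box [ 25.21  -7.46 127.84] rot [-3.14 -0.    0.35] F [-0.25  0.45 -0.07] w 0.12237133500381939
[397 325]
```

View pics/w5c.png

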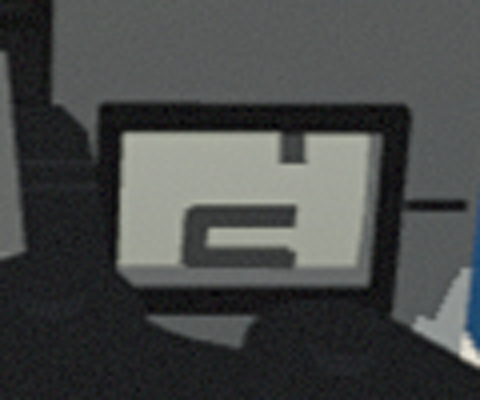

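Now a 5 is at the front and a 4 at the back, value about 4.57, so 1.57 digits remain. Another stroke, slightly lighter.

```bash
echo '{"dx": [0, 0, 0, -6, -7, -6], "dy": [0, 0, 0, 0, 0, 0], "dz": [8, 2.2, 0, -1.4, -0.7, 0], "drx": [0, 0, 0, 0, 0, 0], "dry": [0, 0, 0, 0, 0, 0], "drz": [0, 0, 0, 0, 0, 0], "jaw": [0, 0, 0, 0, 0, 0]}' | python3 nudge.py >/dev/null; python3 -c "
from h import *;s=rep()";echo '{"dx": [-6, -6, -6, -6, -6, 0], "dy": [0, 0, 0, 0, 0, 0], "dz": [0, 0, 0.3, 1.0, 1.4, 0], "drx": [0, 0, 0, 0, 0, 0], "dry": [0, 0, 0, 0, 0, 0], "drz": [0, 0, 0, 0, 0, 0], "jaw": [0, 0, 0, 0, 0, 0]}' | python3 nudge.py >/dev/null; python3 -c "
from h import *;s=rep()
s=rep('w6');a=cv2.imread('pics/w6.png');p=proj(frombox((0,-45,95)),s).astype(int);print(p)
cv2.imwrite('pics/w6c.png',cv2.resize(a[p[1]-50:p[1]+50,p[0]-60:p[0]+60],None,fx=4,fy=4,interpolation=cv2.INTER_CUBIC))"
```

```text
t 9.25 box [  1.81  -9.49 121.65] rot [ 3.14 -0.    0.34] F [ 0.67  2.67 11.87] w -0.11016023223481243
t 9.85 box [-30.47  -8.5  116.71] rot [-3.14  0.    0.34] F [-0.1   0.47  0.26] w 0.17699405175931301
t 9.85 box [-30.47  -8.5  116.71] rot [-3.14  0.    0.34] F [-0.1   0.47  0.26] w 0.17699405175931301
[408 218]
```

View pics/w6c.png

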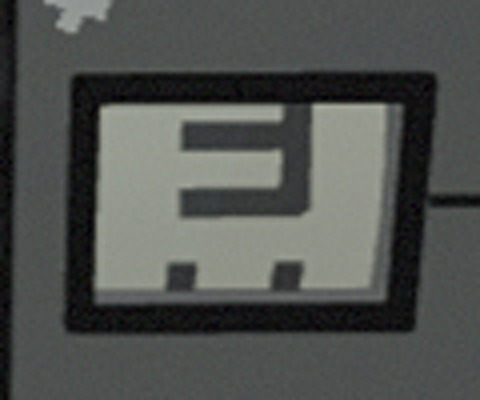

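The 3 is still towards the back of the window (centre at y=136, tick at y=200), value about 3.27. It needs about 10 mm more stroke toward the front. I'll then measure numerically with the camera straight above the window.

```bash
echo '{"dx": [0, 18, 18, 0, 0, 0], "dy": [0, 0, 0, 0, 0, 0], "dz": [-10, 0, 0, 4, 2.9, 0], "drx": [0, 0, 0, 0, 0, 0], "dry": [0, 0, 0, 0, 0, 0], "drz": [0, 0, 0, 0, 0, 0], "jaw": [0, 0, 0, 0, 0, 0]}' | python3 nudge.py >/dev/null; python3 -c "
from h import *;s=rep()";echo '{"dx": [-5, -5, 0, 0, -24, -24, -24, 0, 0], "dy": [0, 0, 0, 0, 0, 0, 0, 0, 0], "dz": [0, 0, 0, -12, 0, 0, 0, 0, 0], "drx": [0, 0, 0, 0, 0, 0, 0, 0, 0], "dry": [0, 0, 0, 0, 0, 0, 0, 0, 0], "drz": [0, 0, 0, 0, 0, 0, 0, 0, 0], "jaw": [0, 0, 0, 0, 0, 0, 0, 0, 0]}' | python3 nudge.py >/dev/null; cat > m.py <<'E'
from h import *
def meas(name):
    s=rep(name);a=cv2.cvtColor(cv2.imread(f'pics/{name}.png'),cv2.COLOR_BGR2GRAY)
    # rectify the panel plane z=95 about the window: 10 px/mm, up=+x, right=-y
    q=[(25,-25),(25,-75),(-25,-75),(-25,-25)]
    H=cv2.getPerspectiveTransform(np.float32([proj(frombox((x,y,95)),s) for x,y in q]),np.float32([(0,0),(500,0),(500,500),(0,500)]))
    r=cv2.warpPerspective(a,H,(500,500));cv2.imwrite(f'pics/{name}r.png',r)
    m=(r>105).astype(np.uint8)
    n,l,st,c=cv2.connectedComponentsWithStats(m);print("light comps",[tuple(map(int,x)) for x in st[1:] if x[4]>500])
    return r
if __name__=="__main__":
    import sys;r=meas(sys.argv[1])
    for u in range(90,330,20): print(u,[int(v) for v in r[60:360:10,u]])
E
python3 m.py w7
```

```text
t 10.5 box [  9.42  -8.01 121.01] rot [-3.14 -0.    0.34] F [0.91 3.47 6.64] w 0.026686848902976276
t 11.4 box [-74.99  -9.12 132.66] rot [3.14 0.   0.34] F [0.06 0.38 0.04] w 0.1825733232602977
light comps [(0, 0, 500, 233, 61355), (50, 135, 295, 212, 47547), (0, 152, 21, 185, 2851), (0, 339, 64, 68, 1826), (94, 380, 55, 19, 634)]
90 [145, 147, 146, 147, 152, 34, 40, 33, 155, 153, 153, 153, 154, 154, 154, 155, 154, 155, 153, 152, 151, 151, 151, 150, 149, 148, 148, 146, 150, 53]
110 [145, 146, 146, 146, 152, 35, 43, 32, 154, 155, 154, 154, 155, 156, 156, 156, 154, 155, 153, 153, 152, 151, 151, 149, 148, 147, 148, 149, 150, 50]
130 [144, 144, 145, 146, 108, 34, 38, 32, 155, 154, 155, 146, 146, 149, 155, 155, 155, 155, 146, 149, 144, 151, 150, 150, 151, 140, 141, 140, 151, 51]
150 [142, 145, 144, 144, 151, 35, 38, 30, 154, 154, 156, 89, 59, 57, 136, 157, 155, 156, 66, 59, 55, 150, 149, 149, 154, 57, 58, 63, 150, 47]
170 [144, 144, 144, 144, 151, 35, 39, 32, 154, 153, 155, 74, 57, 56, 142, 154, 153, 157, 63, 59, 52, 151, 147, 149, 153, 55, 60, 64, 150, 46]
190 [141, 143, 144, 145, 86, 3
[... 279 characters left out ...]
49, 35, 38, 37, 153, 152, 155, 80, 59, 56, 145, 156, 156, 157, 68, 58, 57, 153, 149, 151, 153, 55, 58, 67, 151, 32]
250 [141, 141, 142, 142, 86, 32, 42, 35, 153, 150, 154, 79, 57, 60, 58, 58, 57, 55, 56, 59, 58, 59, 60, 58, 58, 59, 56, 67, 152, 34]
270 [141, 141, 141, 142, 97, 34, 38, 35, 153, 153, 152, 156, 133, 143, 141, 134, 133, 135, 141, 139, 138, 133, 134, 130, 138, 138, 134, 147, 150, 36]
290 [139, 139, 139, 141, 128, 31, 36, 35, 153, 155, 152, 153, 153, 153, 151, 154, 153, 153, 153, 150, 148, 150, 149, 149, 148, 148, 147, 146, 150, 39]
310 [138, 140, 139, 141, 118, 35, 38, 34, 153, 151, 152, 152, 152, 153, 153, 153, 152, 152, 152, 150, 148, 149, 147, 148, 147, 147, 146, 146, 150, 36]
```

The measurement shows a clear 3: its three bars centre at row 252 and the opening centres at row 241. That is 1 mm off, about 0.03 rad, well inside tolerance. Now the guard goes back.

```bash
echo '{"dx": [0, 25, 25, 25, 0, 0, 0, 0, 0], "dy": [0, 0, -25, -26, -26, 0, 0, 0, 0], "dz": [-35, 0, 0, 0, 0, 0, 14, 13, 0], "drx": [0, 0, 0, 0, 0, 0, 0, 0, 0], "dry": [0, 0, 0, 0, 0, 0, 0, 0, 0], "drz": [0, 0, 0, 0, 0, 0, 0, 0, 0], "jaw": [0, 0, 0, 0, 0, 0, 0, 0, 0]}' | python3 nudge.py >/dev/null; python3 -c "
from h import *;s=rep()"
```

```text
t 12.35 box [  0.15  68.94 138.72] rot [-3.14  0.    0.34] F [-0.43 -0.42  0.39] w 0.15841358701452068
```

```bash
echo '{"dx": [0, 0, 0, 0, 0, 0, 0, 0, 0, 0, 0], "dy": [6, 6, 6, 6, 6, 6, 6, 6, 6, 3, 0], "dz": [0, 0, 0, 0, 0, 0, 0, 0, 0, 0, 0], "drx": [0, 0, 0, 0, 0, 0, 0, 0, 0, 0, 0], "dry": [0, 0, 0, 0, 0, 0, 0, 0, 0, 0, 0], "drz": [0, 0, 0, 0, 0, 0, 0, 0, 0, 0, 0], "jaw": [0, 0, 0, 0, 0, 0, 0, 0, 0, 0, 0]}' | python3 nudge.py | sed -n 2,4p;  echo '{"dx": [0, 0], "dy": [3, 0], "dz": [0, 0], "drx": [0, 0], "dry": [0, 0], "drz": [0, 0], "jaw": [0, 0]}' | python3 nudge.py| sed -n 2,4p; echo '{"dx": [0, 0], "dy": [3, 0], "dz": [0, 0], "drx": [0, 0], "dry": [0, 0], "drz": [0, 0], "jaw": [0, 0]}' | python3 nudge.py| sed -n 2,4p; echo '{"dx": [0, 0], "dy": [2, 0], "dz": [0, 0], "drx": [0, 0], "dry": [0, 0], "drz": [0, 0], "jaw": [0, 0]}' | python3 nudge.py| sed -n 2,4p; python3 -c "
from h import *;s=rep()"
```

```text
eef_pos: [473.0, -375.2, 140.6]
tool_rot: [3.14, -0.0, 0.339]
force: [-0.1, 1.0, -0.2]
eef_pos: [473.1, -375.8, 140.4]
tool_rot: [-3.138, 0.001, 0.34]
force: [-1.8, 4.2, 2.9]
eef_pos: [473.2, -376.0, 140.2]
tool_rot: [-3.133, 0.002, 0.341]
force: [-3.7, 9.0, 6.8]
eef_pos: [473.2, -376.1, 140.2]
tool_rot: [-3.13, 0.003, 0.342]
force: [-5.9, 12.2, 10.2]
t 14.05 box [  0.37   9.3  140.21] rot [-3.13  0.    0.34] F [-5.89 12.22 10.18] w -0.29705828726836375
```

The guard is on its home stop: 12 N with no further travel, and y=9.3 where about 8 was expected. I'll back off, lift, and re-measure the digit.

```bash
echo '{"dx": [0, 0, 0, 0, -25, -25, -25, 0, 0], "dy": [-10, -8, 0, 0, 10, 10, 10, 0, 0], "dz": [0, 0, -25, -20, 0, 0, 0, 0, 0], "drx": [0, 0, 0, 0, 0, 0, 0, 0, 0], "dry": [0, 0, 0, 0, 0, 0, 0, 0, 0], "drz": [0, 0, 0, 0, 0, 0, 0, 0, 0], "jaw": [0, 0, 0, 0, 0, 0, 0, 0, 0]}' | python3 nudge.py >/dev/null; python3 - <<'E'
from m import *
r=meas('w8')
for u in (170,200,230): print(u,[int(v) for v in r[60:400:10,u]])
s=status.read_state();a=cv2.imread('pics/w8.png');g=cv2.cvtColor(a,cv2.COLOR_BGR2GRAY)
# guard roof edges: brightness along box y at roof height, x=-20
for X in(-50,45): print(X,[(y,int(g[tuple(proj(frombox((X,y,131.5)),s).round().astype(int)[::-1])])) for y in range(-40,30,3) if 0<=proj(frombox((X,y,131.5)),s)[1]<480])
# cup lid & tip box in side view vs start
cur=imaging.get_image("side");d=cv2.absdiff(cur,cv2.imread("pics/side0.png")).max(2)
print("side change cup",d[260:320,330:375].mean(),"tipbox",d[178:212,250:300].mean(),"fin/guard",d[185:215,262:352].mean())
E
```

```text
t 14.95 box [-75.04  -9.49 185.66] rot [ 3.14 -0.    0.34] F [0.37 0.59 0.08] w -0.21234300857260963
light comps [(0, 0, 346, 500, 73449), (105, 0, 395, 235, 49711)]
170 [145, 145, 144, 145, 144, 44, 41, 36, 151, 153, 155, 84, 59, 51, 151, 154, 153, 155, 71, 55, 59, 144, 149, 149, 131, 62, 57, 76, 146, 53, 42, 32, 71, 83]
200 [142, 144, 145, 147, 96, 37, 41, 41, 152, 154, 155, 84, 56, 55, 154, 154, 152, 155, 72, 54, 58, 144, 149, 149, 132, 62, 56, 78, 145, 43, 27, 20, 69, 84]
230 [142, 144, 144, 143, 142, 35, 39, 44, 152, 153, 155, 84, 55, 57, 149, 156, 156, 161, 65, 58, 62, 148, 146, 147, 129, 63, 55, 81, 144, 42, 19, 16, 72, 82]
-50 [(-40, 79), (-37, 80), (-34, 81), (-31, 81), (-28, 81), (-25, 136), (-22, 137), (-19, 135), (-16, 130), (-13, 136), (-10, 132), (-7, 132), (-4, 135), (-1, 134), (2, 134), (5, 132), (8, 133), (11, 133), (14, 81), (17, 81), (20, 81), (23, 78), (26, 82), (29, 80)]
45 []
side change cup 5.196666666666666 tipbox 3.7476470588235293 fin/guard 14.785555555555556
```

The guard roof spans y = -26 to +12, which is home. The 3 is unmoved, and the cup and tip box look unchanged. Handing in.

```bash
python3 -c "
from cell import ctrl, imaging, status;print(ctrl.finish_job())"
```

```text
the job is handed in; nothing more can be done
None
```

I handed the job in at about 15 s of the 64 s allowed: the digit 3 stands about 1 mm off centre, the guard is back on its home stop, and the cup and tip box look unmoved; no verdict came back. The fingertip press on the wheel reached about 22 N on the first stroke, above the 3–10 N advised but well under the 40 N and 120 N limits.

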